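# Park the desktop 3D printer by hand

## Robot

A 6-joint arm with a two-finger parallel gripper is mounted at the origin on the work surface. World frame = base frame: x ahead of the robot, y to its left, z up, the work surface at z = 0. Lengths are in m, angles in rad, forces in N, time in s.
With the tool pointing down it reaches from about 0.25 to 0.775 m from the base axis. Payload 4 kg.
Tool frame: the origin (TCP) lies at the very end of the fingers, on their centre line; the grasp point (between the pads) lies hold_point_z behind it (hold_point_z is the distance from the TCP to the grasp point, in m); z points along the fingers, y is the direction in which the jaws open and shut (so a half turn about z gives the same grasp; the last joint's range is limited). The gripper opens to 94 mm and grips with 3 to 60 N. Pads are 16 mm wide; open, the fingers measure 119 mm over their backs; the gripper's body (75 mm by 177 mm) begins 78 mm behind the grasp point.
Start: joints at [1.122, 0.087, 1.371, -0, 1.684, -0.103], TCP at [0.186, 0.517, 0.172] pointing down, gripper open.
Joint ranges: [-3.1, 3.1], [-0.76, 2.03], [0.27, 2.55], [-1.08, 4.22], [0.17, 2.65], [-2.57, 2.57]. Speed limits (rad/s): [2.79, 2.79, 3.14, 3.14, 3.14, 3.14].

## Interface

Orientations are given as [roll, pitch, yaw] about the fixed x, y, z axes, in that order (R = Rz(yaw) Ry(pitch) Rx(roll)).
In Python, from bench import * gives the robot as it stands.
- The arm moves only by the tool step_arm, never from a script. Its argument "increments" is text: rows parted by semicolons, each of 6 numbers parted by spaces: the shift along the tool's x, y, z in cm, then the turn, a rotation vector about the tool's x, y, z in rad. A call has 1 to 5 rows; each row shifts and turns the commanded pose from where the row before left it, along the tool's axes as they then stand; what a row does not reach is not made up. A row lasts 1/10 s, in which the tool goes at most 50 mm and 8.59 degrees, less where a joint would pass 70% of its speed; a pose out of reach is approached as far as the arm can. A call is refused whole if a number of a shift passes 5 or a number of a turn 0.15, either way. A call with a gripper value outside its range is refused whole. "claw" is the gripper's target within -1 to 1 (shut at 1, half-way at 0, fully open at -1), set as the call begins (left out, the last holds). The fingers move at their own pace and stop on an object; the grip force is fixed at half the most. Time passes only in rows, so rows that do not move let the fingers close. It gives the time, the measured TCP pose, the force and the opening at its end, in the units of the state.
- get_obs(): the state, without advancing time (a new reading comes with each control period).
- snapshot(name): name is "scene" or "top"; returns the picture (400x640x3 uint8, red, green, blue); there is no depth.
- calibration(name): a dict with "camera_matrix" (3x3 intrinsics, pixels), "eye" and "orientation" of the camera in the world. Camera axes: x right, y up, looking along -z (the intrinsics and any distortion apply to the point x, -y, -z); pixel columns grow to the right and rows downward; lengths in m; the calibration is good to about 2 mm. A picture is of the moment at which its call begins. calibration takes no time and is no camera call.
- close_job(): hands the job in, once; it reports no verdict.
The state is a dict: "time": time; "joint_positions": joint angles; "qvel": joint speeds; "joint_torque": joint torques, N m; "tool_pos": TCP position; "ee_rot": TCP orientation; "wrist_force": force on the tool from outside, world axes, zero at the start; "wrist_torque": the same for the moment, N m; "width": finger opening in m.
Only numpy, scipy, OpenCV 4.12 (cv2) and the standard library are available. Lean on these libraries where they do the work, as an engineer would, in place of code of your own. Each camera call takes 0.05 s, during which the arm holds its last target. There are 200 camera calls.

## Task

Park the 3D printer ready for its first switch-on: with the fingertips, first push its bed fully back to the rear stop, then push the print head along its beam all the way to the left, up against the stop beside the column. Do not touch or upset the little test print standing on the bed, which simply rides along, and leave the other things on the table where they are.

Things in the scene. Friction and masses are not known exactly. Their poses are not given: they have to be found in the camera images.
- printer: desktop 3D printer fixed on the table, 310 mm deep, 370 wide, 354 tall; only its bed and its print head move. Origin: at table height, middle of its base; x points to its back (away from the robot), y to its left, z up. In this frame, mm: base x -150 to 160, y -140 to 140, top z 44; one column at the left, x 30 to 100, y 163 to 227, to z 354
- beam_end (a point): middle of the free (right) end of the beam that carries the head, 198 mm above the table. The beam runs from here to the left (printer +y) to the column: front face at printer x = 30 mm, heights 180 to 215 mm, end cap 36 mm deep, 45 mm tall. A black stop block for the head stands on it near the column, its right face at printer y = 106 mm
- bed (a joint): how far the printer's bed is slid forward (printer -x) of its rear stop, in m: 0 = fully back, 0.10 = fully forward; starts 0.04 to 0.08. It slides with about 3 N of friction and stays where it is left; about 0.7 kg
- bed_lip (a point): middle of the flat front face of the bed's front lip, moving with the bed. The face is 130 mm wide and spans 56 to 86 mm above the table (point at 71 mm); the bed plate behind it is 190 mm wide, 200 mm deep, top at 86 mm. Under the lip are only the printer's base (top at 44 mm) or, further forward, the table
- head (a joint): how far the print head is along the beam from its stop at the column end, in m: 0 = against the stop (all the way left, printer +y), growing to the right, 0.14 = far end; starts 0.06 to 0.12. It slides with about 2.5 N of friction and stays where it is left
- head_side (a point): point on the flat right side face (facing printer -y) of the white print head, moving with it, 205 mm above the table, 23 mm behind the head's front, 52 mm in front of the beam's front face. Head: box 70 mm deep, 60 mm wide, 145 to 245 mm above the table (small block on top to 252), nozzle below it to 127 mm. The space right of it, in front of the beam, is free
- print_mid (a point): centre of a small white printed test piece, round, 38 mm across and 26 mm tall, standing loose on the bed (bed top at 86 mm). Leave it standing there; it rides with the bed
- clip: black plastic cable clip, a comb-like block 50 x 24 x 23 mm, lying on the table in front of the printer's right half; bystander, loose. Origin: middle of its underside
- driver: screwdriver 150 mm long, lying on the table in front of the printer's left half; bystander, loose. Origin: at table height, about the middle of its length
- carton: small closed cardboard carton 130 x 100 x 45 mm, on the table to the right of the printer; bystander, loose. Origin: middle of its underside
- tray: grey open screw tray 100 x 80 x 28 mm, to the right of the printer; bystander, loose. Origin: middle of its underside
- bracket: white spool holder, a 60 x 50 mm foot with an upright and a crossbar, 120 mm tall, to the right of the printer; bystander, loose. Origin: middle of its underside
- spool: filament spool lying flat, 180 mm across and 60 mm high, on the table to the left of the printer; bystander, loose. Origin: middle of its underside

How it is judged:
On the way, in this order (a step that is already met when the one before it is completed fails the run):
1. the fingers push the bed, which is still forward (contact force between the fingers and bed above 0.5 N and value of joint bed above 0.012 m), for 0.04 s.
2. the bed is fully back (value of joint bed below 0.006 m), for 0.1 s.
3. the fingers push the head, which is still away from its stop (contact force between the fingers and head above 0.5 N and value of joint head above 0.012 m), for 0.04 s.
4. the head is against its stop (value of joint head below 0.006 m), for 0.1 s.
At the end, for the whole second after the job is handed in: the bed is within 6 mm of its rear stop, the head within 6 mm of its stop at the column end, and the test print still stands upright on the bed (value of joint each of bed, head below 0.006 m and angle between print_mid's own z axis and vertical below 0.2 rad and height (world z) of print_mid between 0.094 and 0.104 m); the robot touches nothing.
It fails at once if the test print is touched by the robot (contact force between print and the fingers above 0.3 N or contact force between print and the arm above 0.3 N).
It fails at once if the test print is lifted or tipped (height (world z) of print_mid above 0.115 m or angle between print_mid's own z axis and vertical above 0.4 rad).
It fails at once if a bystander on the table is moved by more than 20 mm or lifted (distance of any of clip, driver, carton, tray, bracket, spool from where it was at the start of the episode above 0.02 m).
It also fails if it takes over 48 s, if anything falls off the work surface, if the arm or the gripper's body presses on something with over 40 N, if the wrist force passes 120 N, or if a joint passes its speed limit or range.

## Working session

There is one attempt and no reset: what is moved stays moved. The work goes in short steps, Python scripts to look and compute and a tool call to move; the robot and the scene stay as the last step left them, time stands still between calls to the robot, and variables do not carry over. Pictures are saved under pics/ and viewed, about 8 in all and at most 12, crops included, and the job is handed in when it is done.

Besides the shell and the picture viewer there is one more tool, called after "Emit:" by a JSON object that holds its "op" and its "data". step_arm: Moves the arm, as the interface text tells. Its arguments: {"type":"object","properties":{"increments":{"type":"string"},"claw":{"type":"number"}},"required":["increments"]}

```bash
mkdir -p pics; ls; python3 - <<'E'
from bench import *
import cv2
for n in("scene","top"):
    cv2.imwrite(f"pics/{n}0.png",snapshot(n)[:,:,::-1]); print(n,calibration(n))
print(get_obs())
E
```

```text
pics
scene {'camera_matrix': array([[397.28518727,   0.        , 315.95716173],
       [  0.        , 397.28518727, 197.37741235],
       [  0.        ,   0.        ,   1.        ]]), 'eye': array([0.22556291, 0.46314686, 1.07870896]), 'orientation': array([ 0.5202389 , -0.0077659 , -2.52515439])}
top {'camera_matrix': array([[488.59202183,   0.        , 310.85921904],
       [  0.        , 488.59202183, 197.1882782 ],
       [  0.        ,   0.        ,   1.        ]]), 'eye': array([0.13978533, 0.02653471, 1.88295299]), 'orientation': array([ 2.21524823e-01,  7.03937339e-04, -1.57819038e+00])}
{'time': 0.1, 'joint_positions': array([ 1.12190945e+00,  8.78526061e-02,  1.37205117e+00, -4.33230343e-05,
        1.68359565e+00, -1.03102146e-01]), 'qvel': array([-6.84600711e-04, -1.08697851e-03, -2.15209522e-03,  3.86288576e-05,
       -9.85499452e-04,  8.48924880e-04]), 'joint_torque': array([ 2.01753741e-03, -3.41254735e+01, -3.03301084e+01,  7.18530058e-02,
        3.04968178e-02, -8.51395498e-05]), 'tool_pos': array([0.18619892, 0.51694686, 0.17096321]), 'ee_rot': array([-3.13969158e+00, -1.53415209e-04,  2.79580294e+00]), 'wrist_force': array([-0.09554587, -0.32787125,  0.03026958]), 'wrist_torque': array([ 0.01336363,  0.01154954, -0.01823172]), 'width': 0.09388848021228963}
```

View pics/scene0.png

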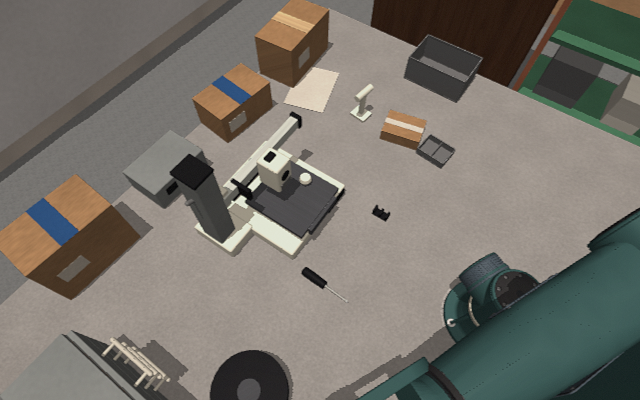

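View pics/top0.png

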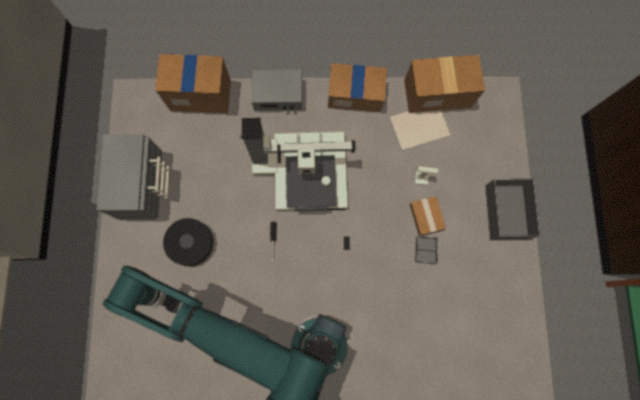

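The scene view shows the printer with its column at (205,200), head at (273,168), print at (305,179) and bed lip near (325,215). In the top view the head is at (306,160) and the lip at about (311,208). I'll crop closer.

```bash
cat > h.py <<'E'
import numpy as np, cv2
from bench import *
from scipy.spatial.transform import Rotation as R
def ray(n,u,v):
    c=calibration(n);K=np.array(c["camera_matrix"])
    d=np.linalg.inv(K)@[u,v,1]; d=R.from_euler("xyz",c["orientation"]).as_matrix()@[d[0],-d[1],-d[2]]
    return np.array(c["eye"]),d
def onz(n,u,v,z):
    e,d=ray(n,u,v); return e+d*(z-e[2])/d[2]
def proj(n,p):
    c=calibration(n);q=R.from_euler("xyz",c["orientation"]).as_matrix().T@(np.array(p)-c["eye"])
    w=np.array(c["camera_matrix"])@[q[0],-q[1],-q[2]]; return w[:2]/w[2]
def tri(a,b):
    (e1,d1),(e2,d2)=ray("scene",*a),ray("top",*b)
    s=np.linalg.lstsq(np.c_[d1,-d2],e2-e1,rcond=None)[0]
    p,q=e1+s[0]*d1,e2+s[1]*d2
    return (p+q)/2,np.linalg.norm(p-q)
E
python3 - <<'E'
from h import *
a=cv2.imread("pics/scene0.png")[100:260,170:360]; cv2.imwrite("pics/c1.png",cv2.resize(a,None,fx=4,fy=4,interpolation=cv2.INTER_CUBIC)[:600])
b=cv2.imread("pics/top0.png")[112:216,236:364]; cv2.imwrite("pics/c2.png",cv2.resize(b,None,fx=5.5,fy=5.5,interpolation=cv2.INTER_CUBIC))
E
```

```text
(no output)
```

View pics/c1.png

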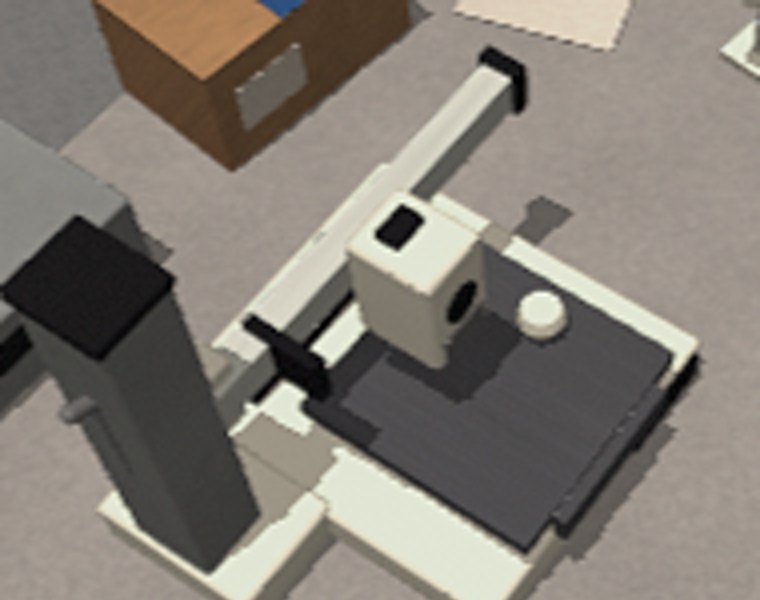

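View pics/c2.png

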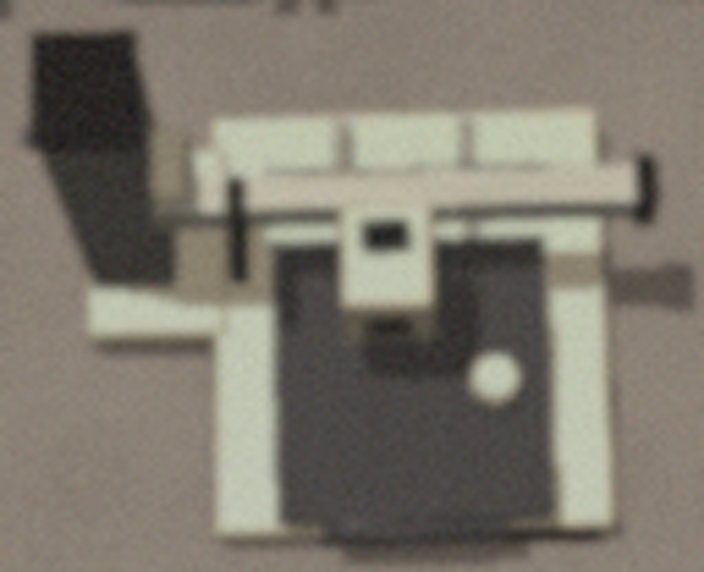

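```bash
python3 - <<'E'
from h import *
np.set_printoptions(precision=4,suppress=True)
S=lambda x,y:(170+(x+.5)/4-.5,100+(y+.5)/4-.5)
T=lambda x,y:(236+(x+.5)/5.5-.5,112+(y+.5)/5.5-.5)
for n,p,z in [("base FL",(217,528),.044),("base FR",(611,525),.044),("base RL",(215,118),.044),("base RR",(593,110),.044),
 ("bed L front",(282,522),.086),("bed R front",(550,518),.086),("head RL",(340,207),.245),("head RR",(432,207),.245),("head FR",(433,305),.245),("head FL",(340,303),.245),
 ("print top",(495,376),.112),("cap",(646,187),.22),("lip L",(332,537),.086),("lip R",(515,533),.086),("stop",(237,230),.24)]:
    print(n,onz("top",*T(*p),z))
for n,p,z in [("head RL",(347,245),.245),("head FL",(430,297),.245),("head FR",(487,243),.245),("head RR",(400,190),.245),("print",(542,305),.112),
 ("bed FL",(527,550),.086),("lipL top",(558,518),.086),("lipR top",(697,355),.086),("bed R front",(673,357),.086),("cap top",(505,62),.2205),("base FR",(697,343),.044)]:
    print("S",n,onz("scene",*S(*p),z))
print(tri(S(430,297),T(340,303)),tri(S(487,243),T(433,305)),tri(S(505,62),T(646,187)))
E
```

```text
base FL [0.514  0.1626 0.044 ]
base FR [ 0.5141 -0.1125  0.044 ]
base RL [0.8164 0.1667 0.044 ]
base RR [ 0.8205 -0.1067  0.044 ]
bed L front [0.5093 0.1151 0.086 ]
bed R front [ 0.5108 -0.0678  0.086 ]
head RL [0.6818 0.0709 0.245 ]
head RR [0.6814 0.0122 0.245 ]
head FR [0.6163 0.0121 0.245 ]
head FL [0.618 0.071 0.245]
print top [ 0.6044 -0.0308  0.112 ]
cap [ 0.7022 -0.1272  0.22  ]
lip L [0.4987 0.081  0.086 ]
lip R [ 0.5005 -0.0438  0.086 ]
stop [0.6685 0.137  0.24  ]
S head RL [0.682  0.0705 0.245 ]
S head FL [0.6146 0.0709 0.245 ]
S head FR [0.6104 0.0174 0.245 ]
S head RR [0.6818 0.0168 0.245 ]
S print [ 0.6066 -0.0334  0.112 ]
S bed FL [0.5083 0.1195 0.086 ]
S lipL top [0.5051 0.0878 0.086 ]
S lipR top [ 0.4993 -0.0775  0.086 ]
S bed R front [ 0.5126 -0.0659  0.086 ]
S cap top [ 0.7052 -0.1273  0.2205]
S base FR [ 0.5167 -0.1093  0.044 ]
(array([0.6169, 0.0706, 0.2436]), np.float64(0.0031684047031813596)) (array([0.6178, 0.0114, 0.2334]), np.float64(0.0037990046862823837)) (array([ 0.703 , -0.1266,  0.2217]), np.float64(0.00285562999366066))
```

The views agree on these values:
- The printer's origin is about (0.662, 0.026), with yaw of about 0.5°.
- The lip front is at x≈0.500 and y≈0.02.
- The head's right face is at y≈0.012, with x from 0.617 to 0.687.
- The print is at (0.605, −0.032).

I'll close the gripper, square the tool and travel high to a point in front of the lip.

Emit:
{"op": "step_arm", "data": {"increments": "0 0 0 0 0 -0.115; 0 0 0 0 0 -0.115; 0 0 0 0 0 -0.115; 0 -2 0 0 0 0; -1.6 -4 0 0 0 0", "claw": 1}}

```text
time: 0.6
tool_pos: [0.2012, 0.4578, 0.1708]
ee_rot: [-3.141, -0.002, -3.139]
wrist_force: [1.6, 0.3, 0.2]
width: 0.0576
```

Emit:
{"op": "step_arm", "data": {"increments": "-2 -4 0 0 0 0; -2 -4 0 0 0 0; -2 -4 0 0 0 0; -2 -4 0 0 0 0; -2 -4 0 0 0 0"}}

```text
time: 1.1
tool_pos: [0.3023, 0.2556, 0.1716]
ee_rot: [-3.141, -0.0, 3.141]
wrist_force: [0.2, 0.1, 1.0]
width: 0.0175
```

Emit:
{"op": "step_arm", "data": {"increments": "-2 -4 0 0 0 0; -2 -4 0 0 0 0; -2 -4 0 0 0 0; -2 -4 0 0 0 0; -2 -4 0 0 0 0"}}

```text
time: 1.6
tool_pos: [0.4022, 0.0555, 0.1717]
ee_rot: [3.141, -0.0, 3.141]
wrist_force: [-0.4, -0.4, 0.1]
width: 0.0
```

Emit:
{"op": "step_arm", "data": {"increments": "-2 -4 0 0 -0.11 0; 0 0 0 0 -0.12 0; 0 0 0 0 -0.12 0; 0 0 0 0 0 0"}}

```text
time: 2.0
tool_pos: [0.4181, 0.0172, 0.169]
ee_rot: [3.141, 0.347, 3.139]
wrist_force: [-1.3, -0.3, -0.4]
width: 0.0005
```

Emit:
{"op": "step_arm", "data": {"increments": "0.87 0 2.38 0 0 0; 0.87 0 2.38 0 0 0; 0.87 0 2.38 0 0 0; 0.85 0 2.34 0 0 0; 0 0 0 0 0 0"}}

```text
time: 2.5
tool_pos: [0.4196, 0.0179, 0.0669]
ee_rot: [3.14, 0.34, 3.141]
wrist_force: [-0.7, 0.4, -0.9]
width: 0.0003
```

Emit:
{"op": "step_arm", "data": {"increments": "-1.9 0 0.69 0 0 0; -1.9 0 0.69 0 0 0; -0.94 0 0.34 0 0 0; 0 0 0 0 0 0"}}

```text
time: 2.9
tool_pos: [0.4741, 0.0173, 0.0724]
ee_rot: [-3.142, 0.35, 3.141]
wrist_force: [-0.7, 1.0, -1.2]
width: 0.0001
```

```bash
python3 - <<'E'
from h import *
a=snapshot("scene")[100:260,200:380,::-1]; cv2.imwrite("pics/c3.png",cv2.resize(a,None,fx=3.7,fy=3.7,interpolation=cv2.INTER_CUBIC))
E
```

```text
(no output)
```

View pics/c3.png

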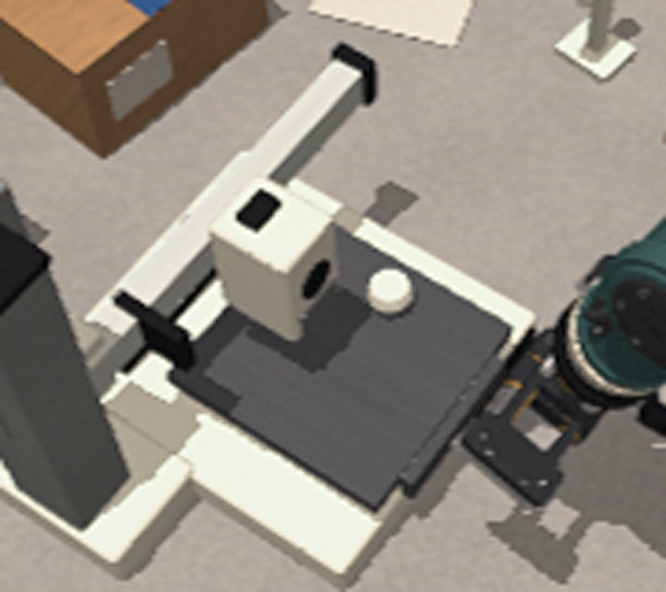

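The finger is just in front of the lip with the arm clear of the head. Now I push gently.

Emit:
{"op": "step_arm", "data": {"increments": "-0.3 0 0.7 0 0 0; -0.56 0 0.21 0 0 0; -0.56 0 0.21 0 0 0; -0.56 0 0.21 0 0 0; -0.56 0 0.21 0 0 0"}}

```text
time: 3.45
tool_pos: [0.5022, 0.0172, 0.0655]
ee_rot: [3.142, 0.35, 3.141]
wrist_force: [-0.6, 0.2, 0.3]
width: 0.0004
```

Emit:
{"op": "step_arm", "data": {"increments": "-0.56 0 0.21 0 0 0; -0.56 0 0.21 0 0 0; -0.56 0 0.21 0 0 0; -0.56 0 0.21 0 0 0; -0.56 0 0.21 0 0 0"}}

```text
time: 3.95
tool_pos: [0.532, 0.0172, 0.0651]
ee_rot: [3.142, 0.35, 3.141]
wrist_force: [-0.8, 0.2, 0.2]
width: 0.0003
```

```bash
python3 - <<'E'
from h import *
print(get_obs()["tool_pos"],get_obs()["wrist_force"])
a=snapshot("scene")[100:260,200:380,::-1]; b=snapshot("top")[112:232,236:364,::-1]
f=lambda i,s:cv2.resize(i,s,interpolation=cv2.INTER_CUBIC)
cv2.imwrite("pics/c4.png",np.hstack([f(a,(450,400)),f(b,(350,400))]))
E
```

```text
[0.53203767 0.01718075 0.06512506] [-0.760226    0.17348203  0.20105629]
```

View pics/c4.png

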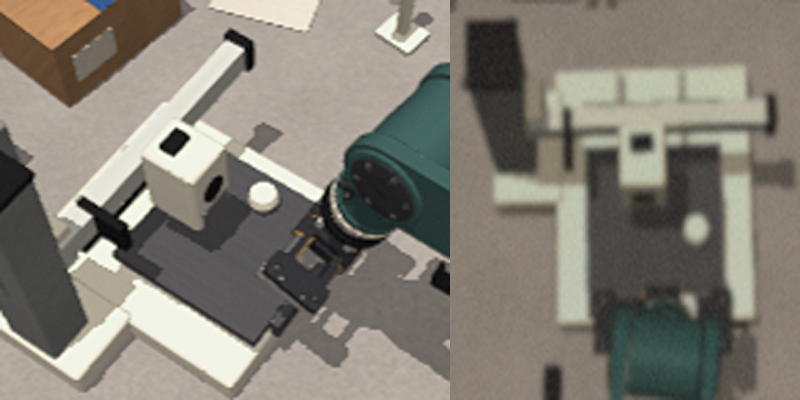

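```bash
python3 - <<'E'
from h import *
np.set_printoptions(precision=4,suppress=True)
for n in("scene","top"):
    new=snapshot(n)[:,:,::-1]; old=cv2.imread(f"pics/{n}0.png")
    for im in (old,new):
        c=proj(n,[.605,-.032,.112]).round().astype(int)
        x0,y0=c-[14,14]; g=im[y0:y0+28,x0:x0+28].min(2)
        k,l,st,ce=cv2.connectedComponentsWithStats((g>150).astype(np.uint8))
        for i in range(1,k):
            if st[i,4]>15: print(n,st[i],onz(n,*(ce[i]+[x0,y0]),.112))
    print(n,"tip projects",proj(n,[.532,.017,.065]), "lip L corner", proj(n,[.5,.083,.086]))
cv2.imwrite("pics/scene5.png",snapshot("scene")[:,:,::-1])
a=cv2.imread("pics/scene5.png")[190:250,270:350]; cv2.imwrite("pics/c5.png",cv2.resize(a,None,fx=9,fy=9,interpolation=cv2.INTER_CUBIC))
E
```

```text
scene [  5   0  23  14 128] [ 0.616  -0.0631  0.112 ]
scene [ 9 11 11  9 79] [ 0.6052 -0.0299  0.112 ]
scene [  4   0  24  15 193] [ 0.6146 -0.068   0.112 ]
scene [  9  11  11  11 100] [ 0.6032 -0.027   0.112 ]
scene tip projects [315.9656 209.2496] lip L corner [311.6522 228.8228]
top [25  0  3 28 79] [ 0.6056 -0.0776  0.112 ]
top [11 11  7  7 38] [ 0.6045 -0.031   0.112 ]
top [24  0  4 28 72] [ 0.6081 -0.0779  0.112 ]
top [11 11  6  7 36] [ 0.6049 -0.0305  0.112 ]
top tip projects [312.9385 201.5879] lip L corner [295.4286 208.8783]
```

View pics/c5.png

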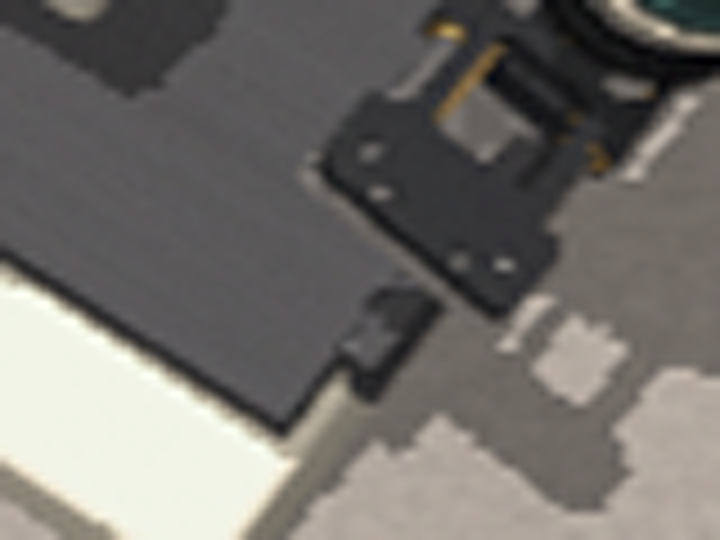

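```bash
python3 - <<'E'
from h import *
np.set_printoptions(precision=4,suppress=True)
for p in [(305.6,208.9),(325.5,224.4)]:
    for y in(.09,.105,.12):
        e,d=ray("scene",*p); print(p,e+d*(y-e[1])/d[1])
print(get_obs())
import bench; print([k for k in dir(bench) if k[0]!='_'])
E
```

```text
(305.6, 208.9) [0.5135 0.09   0.1983]
(305.6, 208.9) [0.5019 0.105  0.2337]
(305.6, 208.9) [0.4903 0.12   0.2691]
(325.5, 224.4) [0.4522 0.09   0.1828]
(325.5, 224.4) [0.4431 0.105  0.2188]
(325.5, 224.4) [0.4339 0.12   0.2548]
{'time': 4.2, 'joint_positions': array([-0.0987, -0.1914,  1.8981,  0.0379,  1.0871, -1.6805]), 'qvel': array([-0.0008, -0.0076,  0.0049,  0.001 ,  0.0007,  0.001 ]), 'joint_torque': array([ -0.0088, -21.7436, -30.1342,   0.1129,  -1.329 ,  -0.0054]), 'tool_pos': array([0.5313, 0.0172, 0.065 ]), 'ee_rot': array([3.1415, 0.3496, 3.1408]), 'wrist_force': array([-0.1113,  0.1397, -0.0243]), 'wrist_torque': array([0.0135, 0.1581, 0.0411]), 'width': 0.00026986150472373534}
['IKError', 'calibration', 'close_job', 'get_obs', 'hold_point_z', 'snapshot']
```

Emit:
{"op": "step_arm", "data": {"increments": "1.88 0 -0.69 0 0 0; 1.88 0 -0.69 0 0 0; 1.88 0 -0.69 0 0 0; 1.88 0 -0.69 0 0 0; 0 0 0 0 0 0"}}

```text
time: 4.7
tool_pos: [0.4498, 0.0174, 0.065]
ee_rot: [3.142, 0.35, 3.141]
wrist_force: [-0.4, 0.4, -0.2]
width: 0.0002
```

```bash
python3 - <<'E'
from h import *
import bench
o=get_obs(); print(bench.hold_point_z,o["tool_pos"],o["wrist_force"])
p=o["tool_pos"]; Rm=R.from_euler("xyz",o["ee_rot"]).as_matrix()
im={}
for n,(x0,y0,x1,y1) in {"scene":(280,160,380,260),"top":(280,170,360,250)}.items():
    a=snapshot(n)[:,:,::-1].copy(); f=400//(x1-x0)
    b=cv2.resize(a[y0:y1,x0:x1],(400,400),interpolation=cv2.INTER_CUBIC)
    def mk(q,c):
        u=proj(n,q); cv2.circle(b,tuple(int(t) for t in ((u-[x0,y0]+.5)*400/(x1-x0))),3,c,-1)
    for k in range(0,5): mk(p-Rm[:,2]*.025*k,(0,0,255))
    for q in [(.5,.083,.086),(.5,.083,.056),(.5,-.046,.086),(.5,-.046,.056)]: mk(q,(0,255,0))
    im[n]=b
cv2.imwrite("pics/c6.png",np.hstack(list(im.values())))
E
```

```text
0.0188 [0.44977649 0.01738394 0.06499935] [-0.35584789  0.43645878 -0.19819302]
```

View pics/c6.png

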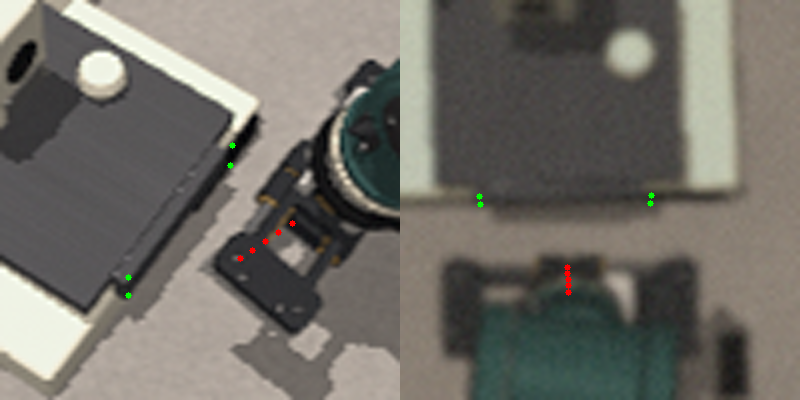

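```bash
python3 - <<'E'
from h import *
np.set_printoptions(precision=4,suppress=True)
o=get_obs();p=o["tool_pos"]; Rm=R.from_euler("xyz",o["ee_rot"]).as_matrix()
S=lambda x,y:(280+x/4-.5,160+y/4-.5)
T=lambda x,y:(280+x/5-.5,170+y/5-.5)
for a,b in [((215,262),(443,262)),((295,335),(445,355))]:
    q,e=tri(S(*a),T(*b)); print(q,e,"tool frame",Rm.T@(q-p))
old=cv2.imread("pics/scene0.png")
a=snapshot("scene")[160:290,270:400,::-1]
cv2.imwrite("pics/c7.png",cv2.resize(a,(600,600),interpolation=cv2.INTER_CUBIC))
E
```

```text
[ 0.5968 -0.2674 -0.6216] 0.05388408437626403 tool frame [ 0.1005 -0.2844  0.6953]
[ 0.4991 -0.2821 -0.7222] 0.02550683035067209 tool frame [ 0.2269 -0.2992  0.7562]
```

```bash
python3 - <<'E'
from h import *
np.set_printoptions(precision=4,suppress=True)
o=get_obs();p=o["tool_pos"]; Rm=R.from_euler("xyz",o["ee_rot"]).as_matrix()
S=lambda x,y:(280+x/4-.5,160+y/4-.5)
T=lambda x,y:(280+(x-400)/5-.5,170+y/5-.5)
for a,b in [((215,262),(443,262)),((295,335),(445,355))]:
    q,e=tri(S(*a),T(*b)); print(q,e,"tool frame",Rm.T@(q-p))
E
```

```text
[0.4237 0.1032 0.2367] 0.0018092011445948813 tool frame [-0.0321  0.086  -0.1702]
[0.3643 0.1031 0.208 ] 0.0005972096806056144 tool frame [ 0.0335  0.0858 -0.1638]
```

The bed hasn't moved, although the reported tip position should be inside the lip. I need to see the fingers themselves, so I'll lift, straighten and turn the gripper to give the scene camera a clear view of the tips.

Emit:
{"op": "step_arm", "data": {"increments": "-0.9 0 -2.5 0 0 0; -0.9 0 -2.5 0 0 0; -0.9 0 -2.5 0 0.12 0; 0 0 0 0 0.12 0; 0 0 0 0 0.11 0"}}

```text
time: 5.35
tool_pos: [0.4534, 0.0171, 0.1472]
ee_rot: [-3.141, 0.001, 3.141]
wrist_force: [0.4, 0.2, -0.6]
width: 0.0006
```

Emit:
{"op": "step_arm", "data": {"increments": "0 0 0 0 0 0.14; 0 0 0 0 0 0.14; 0 0 0 0 0 0.14; 0 0 0 0 0 0.14; 0 0 0 0 0 0.14"}}

```text
time: 5.85
tool_pos: [0.4522, 0.0172, 0.1446]
ee_rot: [-3.142, -0.0, 2.435]
wrist_force: [0.3, 0.3, 0.2]
width: 0.0005
```

Emit:
{"op": "step_arm", "data": {"increments": "0 0 0 0 0 0.14; 0 0 0 0 0 0.14; 0 0 0 0 0 0.14; 0 0 0 0 0 0.14; 0 0 0 0 0 0.14"}}

```text
time: 6.35
tool_pos: [0.4522, 0.0172, 0.1447]
ee_rot: [3.142, -0.0, 1.735]
wrist_force: [0.2, 0.5, -0.1]
width: 0.0005
```

Emit:
{"op": "step_arm", "data": {"increments": "0 0 0 0 0 0.14; 0 0 0 0 0 0.03; 0 0 0 0 0 0"}}

```text
time: 6.65
tool_pos: [0.452, 0.0172, 0.1447]
ee_rot: [-3.141, -0.0, 1.571]
wrist_force: [-0.8, 0.3, 0.2]
width: 0.0002
```

```bash
python3 - <<'E'
from h import *
o=get_obs();p=o["tool_pos"]; Rm=R.from_euler("xyz",o["ee_rot"]).as_matrix(); print(p,o["ee_rot"])
a=snapshot("scene")[140:260,250:410,::-1]
b=cv2.resize(a,(800,600),interpolation=cv2.INTER_CUBIC)
for k in range(0,5):
    u=proj("scene",p-Rm[:,2]*.025*k); cv2.circle(b,tuple(int(t) for t in (u-[250,140]+.5)*5),3,(0,0,255),-1)
cv2.imwrite("pics/c8.png",b)
E
```

```text
[0.45198702 0.01722362 0.14468031] [-3.14149571e+00 -9.69719608e-05  1.57103747e+00]
```

View pics/c8.png

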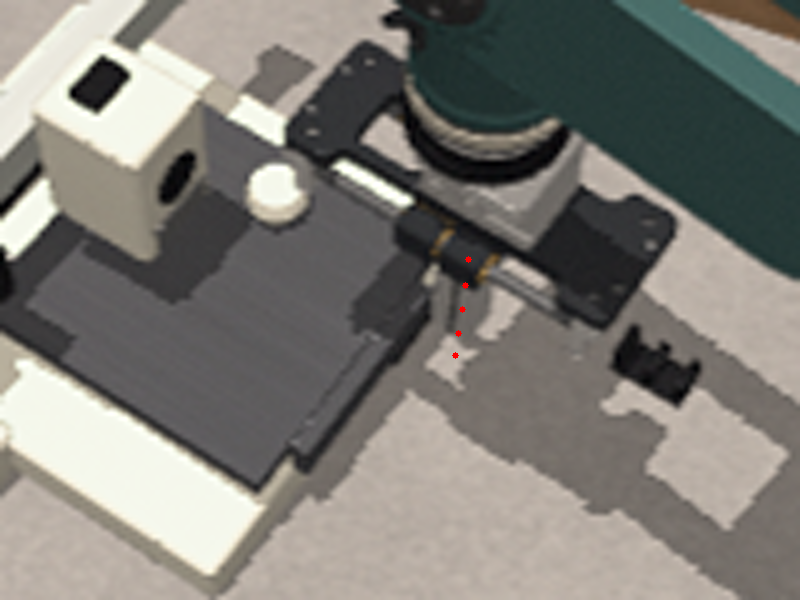

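The fingers are now visible. They end near (455,335), about 20 mm above the projected TCP at (455,355). The true tips are therefore probably about 2 cm short of the reported TCP and skimmed over the lip. I'll turn back and push lower, at a reported z of about 0.05.

Emit:
{"op": "step_arm", "data": {"increments": "0 0 0 0 0 -0.14; 0 0 0 0 0 -0.14; 0 0 0 0 0 -0.14; 0 0 0 0 0 -0.14; 0 0 0 0 0 -0.14"}}

```text
time: 7.2
tool_pos: [0.4516, 0.0172, 0.1449]
ee_rot: [3.142, -0.0, 2.277]
wrist_force: [-1.6, 0.4, 0.1]
width: 0.0005
```

Emit:
{"op": "step_arm", "data": {"increments": "0 0 0 0 0 -0.14; 0 0 0 0 0 -0.14; 0 0 0 0 0 -0.14; 0 0 0 0 0 -0.14; 0 0 0 0 0 -0.14"}}

```text
time: 7.7
tool_pos: [0.4515, 0.0172, 0.1449]
ee_rot: [3.141, 0.0, 2.977]
wrist_force: [0.3, 0.5, -0.3]
width: 0.0005
```

Emit:
{"op": "step_arm", "data": {"increments": "0 0 0 0 0 -0.14; 0 0 0 0 0 -0.03; 0 0 0 0 -0.12 0; 0 0 0 0 -0.12 0; 0 0 0 0 -0.11 0"}}

```text
time: 8.2
tool_pos: [0.4518, 0.0173, 0.1455]
ee_rot: [3.141, 0.355, 3.139]
wrist_force: [-1.2, -0.0, -0.5]
width: 0.0003
```

Emit:
{"op": "step_arm", "data": {"increments": "0.8 0 2.2 0 0 0; 0.8 0 2.2 0 0 0; 0.8 0 2.2 0 0 0; 0.8 0 2.1 0 0 0; 0 0 0 0 0 0"}}

```text
time: 8.7
tool_pos: [0.4479, 0.0176, 0.0483]
ee_rot: [3.14, 0.343, 3.139]
wrist_force: [-0.4, 0.3, 0.6]
width: 0.0009
```

Emit:
{"op": "step_arm", "data": {"increments": "-1.2 0 0.1 0 0 0; -0.94 0 0.34 0 0 0; -0.94 0 0.34 0 0 0; -0.94 0 0.34 0 0 0; -0.47 0 0.17 0 0 0"}}

```text
time: 9.2
tool_pos: [0.499, 0.0172, 0.0562]
ee_rot: [3.142, 0.351, 3.141]
wrist_force: [0.7, 0.4, 0.6]
width: 0.0006
```

Emit:
{"op": "step_arm", "data": {"increments": "-0.47 0 0.17 0 0 0; -0.47 0 0.17 0 0 0; -0.47 0 0.17 0 0 0; -0.47 0 0.17 0 0 0; -0.47 0 0.17 0 0 0"}}

```text
time: 9.7
tool_pos: [0.5221, 0.0174, 0.0555]
ee_rot: [3.141, 0.349, 3.141]
wrist_force: [-4.2, 1.3, 2.3]
width: 0.0005
```

Contact at about 4 N, so the bed is being pushed. I'll continue to the stop.

Emit:
{"op": "step_arm", "data": {"increments": "-0.47 0 0.17 0 0 0; -0.47 0 0.17 0 0 0; -0.47 0 0.17 0 0 0; -0.47 0 0.17 0 0 0; -0.47 0 0.17 0 0 0"}}

```text
time: 10.2
tool_pos: [0.5478, 0.0174, 0.0557]
ee_rot: [3.141, 0.35, 3.141]
wrist_force: [-3.8, 1.1, 2.6]
width: 0.0003
```

Emit:
{"op": "step_arm", "data": {"increments": "-0.47 0 0.17 0 0 0; -0.47 0 0.17 0 0 0; -0.47 0 0.17 0 0 0"}}

```text
time: 10.5
tool_pos: [0.5564, 0.0173, 0.0548]
ee_rot: [-3.141, 0.335, -3.141]
wrist_force: [-40.6, 0.5, 32.1]
width: 0.0004
```

Emit:
{"op": "step_arm", "data": {"increments": "0.2 0 -0.07 0 0 0; 0 0 0 0 0 0"}}

```text
time: 10.7
tool_pos: [0.5562, 0.0173, 0.0552]
ee_rot: [-3.141, 0.341, 3.142]
wrist_force: [-19.7, 1.5, 14.8]
width: 0.0007
```

```bash
python3 - <<'E'
from h import *
np.set_printoptions(precision=4,suppress=True)
for n in("scene","top"):
    im=snapshot(n)[:,:,::-1]; cv2.imwrite(f"pics/{n}9.png",im)
    c=proj(n,[.64,-.032,.112]).round().astype(int)
    x0,y0=c-[22,22]; g=im[y0:y0+44,x0:x0+44].min(2)
    k,l,st,ce=cv2.connectedComponentsWithStats((g>150).astype(np.uint8))
    for i in range(1,k):
        if st[i,4]>15: print(n,st[i],onz(n,*(ce[i]+[x0,y0]),.112))
a=cv2.imread("pics/scene9.png")[140:260,250:350];b=cv2.imread("pics/top9.png")[120:220,250:350]
f=lambda i:cv2.resize(i,(400,480 if i.shape[0]==120 else 480),interpolation=cv2.INTER_CUBIC)
cv2.imwrite("pics/c9.png",np.hstack([f(a),f(b)]))
print(get_obs()["wrist_force"],get_obs()["tool_pos"])
E
```

```text
scene [  0   0  44  27 706] [ 0.6642 -0.0632  0.112 ]
scene [17 17  8 11 72] [ 0.6425 -0.0296  0.112 ]
top [  0   0  10  18 125] [0.6872 0.0306 0.112 ]
top [32  3  9  6 43] [ 0.7045 -0.0876  0.112 ]
top [ 32  16  10  28 233] [ 0.6096 -0.0889  0.112 ]
top [19 18  6  6 33] [ 0.6453 -0.0308  0.112 ]
[-19.2803   1.3495  14.9326] [0.5562 0.0173 0.0552]
```

View pics/c9.png

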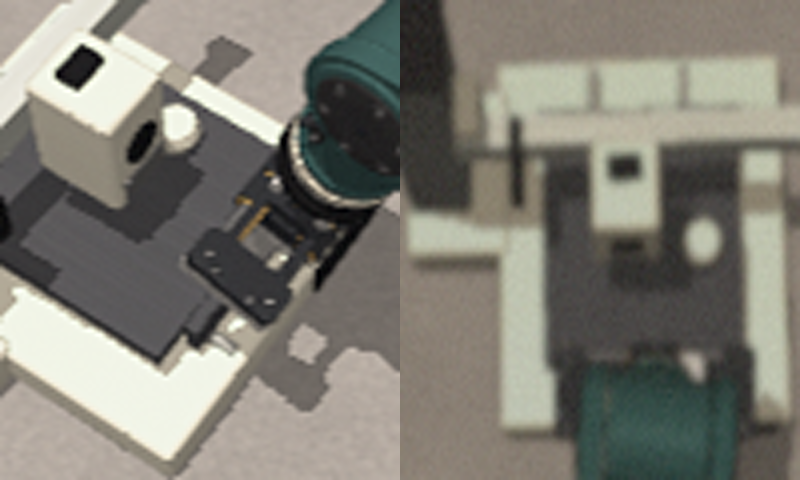

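The bed has moved back 40 mm: the print went from x≈0.605 to 0.645 and still stands. It is now hard against its stop, with 40 N and no further travel. I'll retreat, lift and straighten, then go round to the right of the head.

Emit:
{"op": "step_arm", "data": {"increments": "1.6 0 -0.57 0 0 0; 1.6 0 -0.57 0 0 0; 1.6 0 -0.57 0 0 0; -1.1 0 -3 0 0 0; -1.1 0 -3 0 0 0"}}

```text
time: 11.3
tool_pos: [0.5086, 0.0168, 0.1182]
ee_rot: [-3.141, 0.348, 3.14]
wrist_force: [0.1, -0.0, 0.4]
width: 0.0004
```

Emit:
{"op": "step_arm", "data": {"increments": "-1.1 0 -3 0 0 0; -1.1 0 -3 0 0 0; 0 0 0 0 0.12 0; 0 0 0 0 0.12 0; 0 0 0 0 0.11 0"}}

```text
time: 11.8
tool_pos: [0.5114, 0.0166, 0.1848]
ee_rot: [-3.14, 0.001, 3.14]
wrist_force: [0.8, -0.2, 1.0]
width: 0.0005
```

Emit:
{"op": "step_arm", "data": {"increments": "0 -3 0 0 0 0; 0 -3 0 0 0 0; 0 -3 0 0 0 0; 0 0 0 0 0 0"}}

```text
time: 12.2
tool_pos: [0.5105, -0.0765, 0.1826]
ee_rot: [-3.139, 0.001, 3.136]
wrist_force: [0.2, 1.0, -0.4]
width: 0.0003
```

Emit:
{"op": "step_arm", "data": {"increments": "-3 0 0 0 0 0; -3 0 0 0 0 0; -3 0 0 0 0 0; -3 0 0 0 0 0; -0.8 0 0 0 0 0"}}

```text
time: 12.7
tool_pos: [0.6398, -0.0723, 0.1816]
ee_rot: [3.141, 0.0, -3.141]
wrist_force: [0.7, -0.4, -0.8]
width: 0.0001
```

Emit:
{"op": "step_arm", "data": {"increments": "0 2 0 0 0 0; 0 2 0 0 0 0; 0 1 0 0 0 0; 0 0 0 0 0 0"}}

```text
time: 13.1
tool_pos: [0.6373, -0.0215, 0.1835]
ee_rot: [-3.142, 0.001, -3.14]
wrist_force: [0.7, 0.7, -0.0]
width: -0.0001
```

```bash
python3 - <<'E'
from h import *
print(get_obs()["wrist_force"],get_obs()["tool_pos"])
f=lambda i:cv2.resize(i,(400,480),interpolation=cv2.INTER_CUBIC)
a=snapshot("scene")[:,:,::-1];b=snapshot("top")[:,:,::-1]
cv2.imwrite("pics/c10.png",np.hstack([f(a[110:230,230:330]),f(b[90:210,260:360])]))
E
```

```text
[ 0.69220326  0.71921336 -0.01846656] [ 0.63727221 -0.02147104  0.1834524 ]
```

View pics/c10.png

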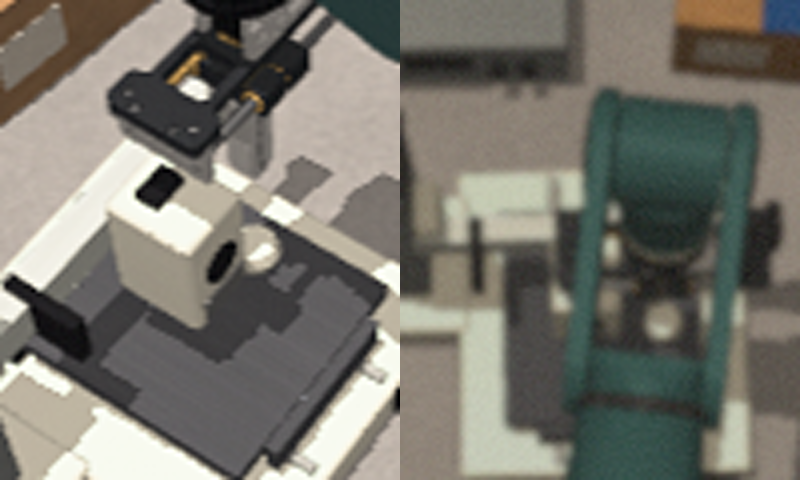

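The bed sits back, showing its rail stubs in front. The print is upright, the gripper body is clear above the head, and the finger (250,150) is just right of it. Now I push left.

Emit:
{"op": "step_arm", "data": {"increments": "0 0.7 0 0 0 0; 0 0.7 0 0 0 0; 0 0.7 0 0 0 0; 0 0.6 0 0 0 0; 0 0.6 0 0 0 0"}}

```text
time: 13.7
tool_pos: [0.6373, 0.0097, 0.1832]
ee_rot: [-3.14, -0.0, 3.14]
wrist_force: [-2.0, -2.3, 0.3]
width: 0.0008
```

Emit:
{"op": "step_arm", "data": {"increments": "0 0.6 0 0 0 0; 0 0.6 0 0 0 0; 0 0.6 0 0 0 0; 0 0.6 0 0 0 0; 0 0.6 0 0 0 0"}}

```text
time: 14.2
tool_pos: [0.6373, 0.0406, 0.1831]
ee_rot: [3.142, -0.0, 3.141]
wrist_force: [-1.2, -2.1, 1.0]
width: 0.0007
```

Head is moving at the expected 2 N. I'll continue to its stop, expected at tool y≈0.06.

Emit:
{"op": "step_arm", "data": {"increments": "0 0.5 0 0 0 0; 0 0.5 0 0 0 0; 0 0.4 0 0 0 0; 0 0.3 0 0 0 0; 0 0.3 0 0 0 0"}}

```text
time: 14.7
tool_pos: [0.6375, 0.0598, 0.1831]
ee_rot: [-3.141, -0.0, 3.14]
wrist_force: [-2.1, -10.7, 0.7]
width: 0.0006
```

Emit:
{"op": "step_arm", "data": {"increments": "0 0.2 0 0 0 0; 0 0.2 0 0 0 0; 0 0 0 0 0 0"}}

```text
time: 15.0
tool_pos: [0.6374, 0.0595, 0.1831]
ee_rot: [-3.134, -0.001, 3.137]
wrist_force: [-2.7, -11.4, 0.8]
width: 0.0004
```

Emit:
{"op": "step_arm", "data": {"increments": "0 0.3 0 0 0 0; 0 0.3 0 0 0 0; 0 0 0 0 0 0"}}

```text
time: 15.3
tool_pos: [0.6373, 0.059, 0.1833]
ee_rot: [-3.123, -0.001, 3.131]
wrist_force: [-3.5, -25.0, 0.1]
width: 0.0004
```

Solid against the stop: 25 N with no travel, at the predicted position. I'll back off to the right, then out to the front.

Emit:
{"op": "step_arm", "data": {"increments": "0 -1 0 0 0 0; 0 -2 0 0 0 0; 0 -3 0 0 0 0; 0 -4 0 0 0 0; 0 -3 0 0 0 0"}}

```text
time: 15.8
tool_pos: [0.6384, -0.0604, 0.1834]
ee_rot: [3.14, 0.003, 3.141]
wrist_force: [0.3, 0.1, -0.6]
width: 0.0007
```

Emit:
{"op": "step_arm", "data": {"increments": "4 0 0 0 0 0; 4 0 0 0 0 0; 4 0 0 0 0 0; 4 0 0 0 0 0; 4 0 0 0 0 0"}}

```text
time: 16.3
tool_pos: [0.437, -0.0586, 0.1834]
ee_rot: [3.14, 0.003, -3.141]
wrist_force: [-0.8, -0.8, 1.0]
width: 0.0008
```

Emit:
{"op": "step_arm", "data": {"increments": "3 0 -3 0 0 0; 3 0 -3 0 0 0; 0 0 0 0 0 0; 0 0 0 0 0 0"}}

```text
time: 16.7
tool_pos: [0.3787, -0.0592, 0.2443]
ee_rot: [3.141, 0.005, 3.141]
wrist_force: [0.3, -1.1, -0.5]
width: 0.0002
```

```bash
python3 - <<'E'
from h import *
np.set_printoptions(precision=4,suppress=True)
print(get_obs()["wrist_force"],get_obs()["tool_pos"],get_obs()["time"])
a=snapshot("scene")[:,:,::-1];b=snapshot("top")[:,:,::-1]
f=lambda i:cv2.resize(i,(400,480),interpolation=cv2.INTER_CUBIC)
cv2.imwrite("pics/c11.png",np.hstack([f(a[110:290,220:370]),f(b[90:270,240:390])]))
E
```

```text
[ 0.3101 -1.1335 -0.5294] [ 0.3787 -0.0592  0.2443] 16.7
```

View pics/c11.png

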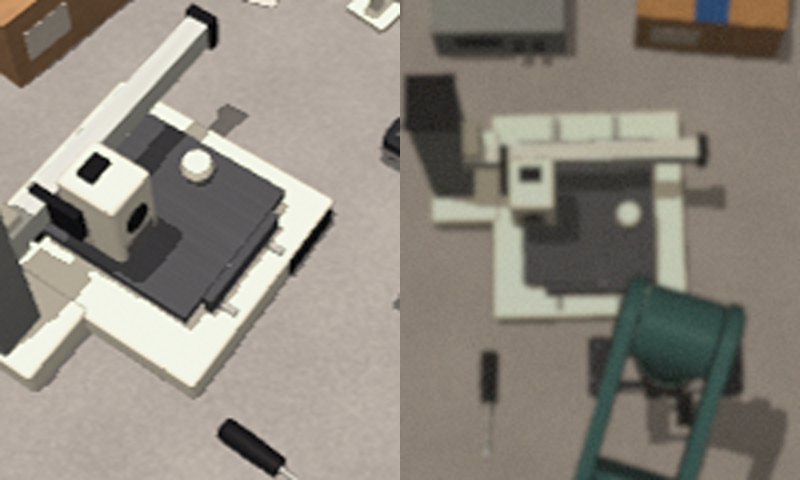

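The head is against the black stop block, the bed is back, the print stands and the arm is clear. I'm handing in.

```bash
python3 -c "
from bench import *
print(close_job())"
```

```text
the job is handed in; nothing more can be done
None
```

The printer is parked: I pushed the bed to its rear stop, then the head left along the beam to its stop, and handed the job in. `close_job()` gives no verdict.

- **Bed:** it moved back about 40 mm, measured from the print going from x≈0.605 to 0.645 m. It then held at 40 N with no further travel.
- **Head:** it stopped at tool y≈0.059 m, where I expected the stop at 0.060 m, and held at 25 N without moving.
- **Last picture:** the head is against the black stop block, the test print is upright on the bed, the driver is in place and the arm is clear. The other bystanders were out of frame or hidden behind the arm. The arm never went near them, except that it passed over the clip.
- **Finger length disagreed:** my first push at the bed missed, and the bed did not move. In the picture the fingertips seemed to end about 2 cm short of the reported tool point, so they probably skimmed over the lip. I pushed again about 1 cm lower and it worked. I did not measure that offset any further.
- **Not measured:** I judged both end positions from the force, the lack of travel and the pictures, because the joint values themselves cannot be read.

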